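# Sort printer drive screws on the thread-pitch gauges

### The job

Sort the two steel printer drive screws by thread pitch: lay each one in the notched gauge whose teeth match its thread, and feel along the trough until the teeth drop into the thread and the screw sits fully home, down on the trough floor and not riding on the tooth tops. Leave both screws in their gauges and let go; do not disturb the hard drive, screwdriver, mug or power supply.

Things in the scene. Friction and masses are not known exactly. Their poses are not given: they have to be found in the camera images.
- screw_coarse: Loose steel screw, 164 mm, 0.25 to 0.5 kg, along its x axis; origin at its centre, on the axis, 15 mm above the table at the start. Square hub 30x30 mm, 32 long, in the middle, flat sides to grip. 12 mm core with 24 mm diameter ridges (plain rings: roll and end-for-end do not matter): coarse, pitch 16 mm, ridges 7 mm wide, centred 24, 40, 56, 72 mm from the middle on each side.
- screw_fine: Loose steel screw, 164 mm, 0.25 to 0.5 kg, along its x axis; origin at its centre, on the axis, 15 mm above the table at the start. Square hub 30x30 mm, 32 long, in the middle, flat sides to grip. 12 mm core with 24 mm diameter ridges (plain rings: roll and end-for-end do not matter): fine, pitch 12 mm, ridges 5 mm wide, centred 22, 34, 46, 58, 70 mm from the middle on each side.
- gauge_coarse: Fixed aluminium gauge; origin on the table under its centre, x along its trough. Base 170x66x8 mm; two trough blocks at x 26 to 76 mm either side, open middle for hub and fingers. Trough floor at 30 mm height, guide walls 28 mm apart, flared above 46, tops 57. On the floor a dark steel comb, teeth 5 mm high, coarse: pitch 16, teeth 7 mm thick, 32, 48, 64 mm each side of the comb's middle.
- gauge_coarse_seat (a point): Nominal place of the seated screw's centre: 42 mm above the gauge's origin, x along the trough. The comb, all teeth together, is clamped 3 to 7.5 mm off from here along x, to either side, anew each time and not reported: feel for it. Seated, ridges stand on the floor between teeth, 1 mm play either way along x. On tooth tops the screw is 5 mm too high; the other screw cannot sink in.
- gauge_fine: Fixed aluminium gauge; origin on the table under its centre, x along its trough. Base 170x66x8 mm; two trough blocks at x 26 to 76 mm either side, open middle for hub and fingers. Trough floor at 30 mm height, guide walls 28 mm apart, flared above 46, tops 57. On the floor a dark steel comb, teeth 5 mm high, fine: pitch 12, teeth 5 mm thick, 28, 40, 52, 64 mm each side of the comb's middle.
- gauge_fine_seat (a point): Nominal place of the seated screw's centre: 42 mm above the gauge's origin, x along the trough. The comb, all teeth together, is clamped 3 to 7.5 mm off from here along x, to either side, anew each time and not reported: feel for it. Seated, ridges stand on the floor between teeth, 1 mm play either way along x. On tooth tops the screw is 5 mm too high; the other screw cannot sink in.
- hard_drive: Bystander: loose hard drive 102 x 147 x 24 mm; origin under its centre.
- driver: Bystander: loose screwdriver lying on the table, about 200 mm long; its origin lies under its middle, its x axis runs along it towards the tip.
- cup: Bystander: white mug, 76 mm across, 85 mm high; origin under its centre.
- psu: Bystander: loose steel computer power supply, 150 x 140 x 86 mm; origin under its centre.

How it is judged:
By the outcome, as a careful person would: the job done as asked, in the order asked, and still so for the second after the job is handed in, with the robot touching nothing.
It also fails if it takes over 67 s, if anything falls off the work surface, if the arm or the gripper's body presses on something with over 40 N, if the wrist force passes 120 N, or if a joint passes its speed limit or range.

### The arm

A 6-joint arm with a two-finger parallel gripper is mounted at the origin on the work surface. World frame = base frame: x ahead of the robot, y to its left, z up, the work surface at z = 0. Lengths are in mm, angles in rad, forces in N, time in s.
With the tool pointing down it reaches from about 325 to 750 mm from the base axis. Payload 7.6 kg.
Tool frame: the origin (TCP) lies between the finger pads; the fingertips stand 22 mm ahead of it and the grasp point (between the pads) lies 3 mm ahead of it; z points along the fingers, y is the direction in which the jaws open and shut (so a half turn about z gives the same grasp; the last joint's range is limited). The gripper opens to 85 mm and grips with 20 to 120 N. Pads are 22 mm wide; open, the fingers measure 114 mm over their backs; the gripper's body (76 mm by 85 mm) begins 54 mm behind the grasp point. The pads swing forward as they close: fully open they stand 13 mm farther back than shut.
Start: joints at [1.11, 0.052, 1.401, -0, 1.689, -0.07], TCP at [199.972, 485.443, 253.323] pointing down, gripper open.
Joint ranges: [-2.9, 2.9], [-0.91, 2.17], [0.12, 2.37], [-1.06, 4.2], [0.26, 2.73], [-2.93, 2.93]. Speed limits (rad/s): [2.57, 2.57, 3.01, 3.14, 3.14, 3.14].

### API

Orientations are given as a unit quaternion [x, y, z, w].
In Python, from plant import bot gives the robot as it stands.
- The arm moves only by the shell command python3 -m creep 'ROWS' [OPENING] [FORCE]. ROWS is a JSON object of lists of equal length, an entry for each row: "offset": the shift along the world's x, y, z in mm, a list of three; "roll": the turn about the world's z in rad. A call has 1 to 12 rows; each row shifts and turns the commanded pose from where the row before left it; what a row does not reach is not made up. A row lasts 1/12 s, in which the tool goes at most 41.7 mm and 7.16 degrees, less where a joint would pass 70% of its speed; a pose out of reach is approached as far as the arm can. A call with a gripper value outside its range is refused whole. OPENING is the opening, from 0 (shut) to 1 (fully open), set as the call begins (- or left out, the last holds). The fingers move at their own pace and stop on an object; FORCE is the grip in N (left out, the last holds). Time passes only in rows, so rows that do not move let the fingers close. It gives the time, the measured TCP pose, the force and the opening at its end, in the units of the state.
- bot.read_state(): the state, without advancing time (a new reading comes with each control period).
- bot.read_camera(name): name is "side" or "top"; returns a dict with "image" (384x512x3 uint8, blue, green, red), "range_z" (384x512 float32, mm along the optical axis (not along the pixel's ray), 0 where there is no reading), "fx", "fy", "cx", "cy" (pixels), "dist" ([k1, k2, p1, p2, k3] as OpenCV has them; the pictures are not rectified), "cam_to_world" (4x4, takes a point from camera to world coordinates). Camera axes: x right, y down, z forward; pixel columns grow to the right and rows downward; lengths in mm; the calibration is good to about 2 mm. A picture is of the moment at which its call begins.
- bot.hand_in(): hands the job in, once; it reports no verdict.
Trained networks look in the newest picture that a camera, given by its name, has taken for a name from the list of things; names that differ only in an ending like _2 or _b are one class to them, and where a whole thing is asked for, a point or a joint stands for the part that bears it (a point fixed in the world has none). Each returns a list of dicts, best first, with "conf" (0 to 1); they miss things now and then, are a little off and sometimes report something else, mostly with a low value. They report only what shows in the picture. A call takes as long as a camera call.
- bot.trace(camera, thing): "mask" (384x512 bool, what is visible of it) and "extent" ([left, top, right, bottom] in pixels, round what is visible of it).
- bot.landmark_of(camera, thing): "xy" ([column, row] in pixels: a listed point, or the origin of a listed thing).
The state is a dict: "time_s": time; "joints": joint angles; "dq": joint speeds; "joint_efforts": joint torques, N m; "tcp_pos": TCP position; "eef_rot": TCP orientation; "force": force on the tool from outside, world axes, zero at the start; "moment": the same for the moment, N m; "finger_gap": opening from 0.0 (shut) to 1.0 (fully open).
Only numpy, scipy, OpenCV 4.12 (cv2) and the standard library are available. Lean on these libraries where they do the work, as an engineer would, in place of code of your own. Each camera call takes 0.05 s, during which the arm holds its last target.

## Working session

There is one attempt and no reset: what is moved stays moved. The work goes in short steps, Python scripts to look and compute and a shell command to move; the robot and the scene stay as the last step left them, time stands still between calls to the robot, and variables do not carry over. Pictures are saved under pics/ and viewed, and the job is handed in when it is done.

```bash
ls; mkdir -p pics
python3 - <<'E'
from plant import bot
import cv2
print(bot.read_state())
for n in ("top","side"):
    c=bot.read_camera(n); cv2.imwrite(f"pics/{n}0.png",c["image"]); print(n,c["fx"],c["fy"],c["cx"],c["cy"],c["dist"],c["cam_to_world"])
    for t in ["screw_coarse","screw_fine","gauge_coarse","gauge_fine","gauge_coarse_seat","gauge_fine_seat"]:
        print(t,[(r["conf"],r["xy"]) for r in bot.landmark_of(n,t)][:3],[(r["conf"],r["extent"]) for r in bot.trace(n,t)][:3])
E
```

```text
pics
{'time_s': 0.0, 'joints': array([ 1.10972588e+00,  5.28492456e-02,  1.40172455e+00,  1.70921216e-05,
        1.68858940e+00, -7.03280417e-02]), 'dq': array([ 0.00113757,  0.00119286,  0.00240382, -0.00083128, -0.00028614,
       -0.00090742]), 'joint_efforts': array([ 6.36764753e-05, -3.81676090e+01, -3.60181010e+01, -9.24059873e-05,
        6.35088116e-03,  2.09098999e-05]), 'tcp_pos': array([199.83076532, 485.19839095, 252.46595046]), 'eef_rot': array([ 1.94129650e-01,  9.80975567e-01, -7.55486345e-04, -2.14389393e-04]), 'force': array([-0.12835253,  0.07898006, -0.46334018]), 'moment': array([0.01714187, 0.01291907, 0.03164351]), 'finger_gap': 1.0032907768720272}
top 375.0448202324798 375.0448202324798 260.5604790692023 190.44031956515155 [0.01617342 0.         0.         0.         0.        ] [[ 5.86119346e-02 -9.76191456e-01  2.08841763e-01  3.50820325e+02]
 [-9.98271759e-01 -5.64220234e-02  1.64332161e-02  2.20897490e+01]
 [-4.25869036e-03 -2.09444016e-01 -9.77811366e-01  1.19508901e+03]
 [ 0.00000000e+00  0.00000000e+00  0.00000000e+00  1.00000000e+00]]
screw_coarse [(0.
[... 779 characters left out ...]
8e+02]
 [-3.81667952e-01 -4.95296025e-01  7.80391839e-01 -1.09791682e+03]
 [-2.43622684e-02 -8.38622239e-01 -5.44168375e-01  8.62846036e+02]
 [ 0.00000000e+00  0.00000000e+00  0.00000000e+00  1.00000000e+00]]
screw_coarse [(0.58, [202.5, 203.1])] [(0.58, [180.9, 197.7, 228.0, 210.8])]
screw_fine [(0.86, [198.9, 182.4]), (0.23, [202.2, 144.5])] [(0.83, [180.0, 171.3, 218.1, 190.3]), (0.29, [258.0, 163.3, 306.5, 192.9])]
gauge_coarse [(0.86, [289.7, 276.5])] [(0.84, [256.5, 246.9, 322.2, 297.6])]
gauge_fine [(0.82, [248.3, 225.1])] [(0.73, [223.6, 199.0, 277.6, 238.2])]
gauge_coarse_seat [(0.73, [285.4, 267.8])] [(0.75, [254.0, 246.5, 319.3, 295.8])]
gauge_fine_seat [(0.66, [250.0, 218.6])] []
```

Run:
```python
import cv2
a=cv2.imread("pics/top0.png")
cv2.imwrite("pics/top0z.png",cv2.resize(a[130:290,90:400],None,fx=2.58,fy=2.58,interpolation=cv2.INTER_CUBIC))
a=cv2.imread("pics/side0.png")
cv2.imwrite("pics/side0z.png",cv2.resize(a[120:310,90:350],None,fx=3,fy=3,interpolation=cv2.INTER_CUBIC))
```

```text
(no output)
```

View pics/top0.png

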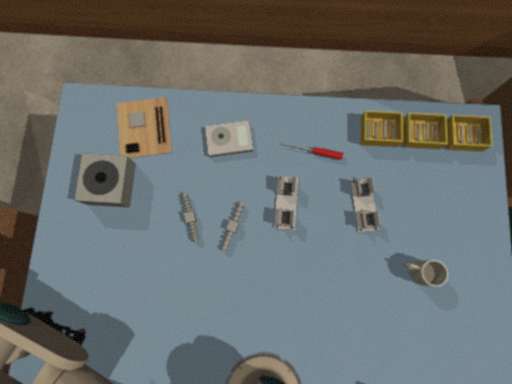

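View pics/top0z.png

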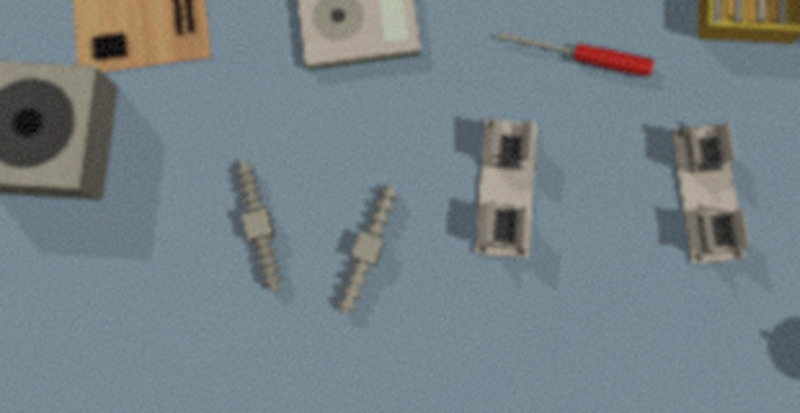

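View pics/side0z.png

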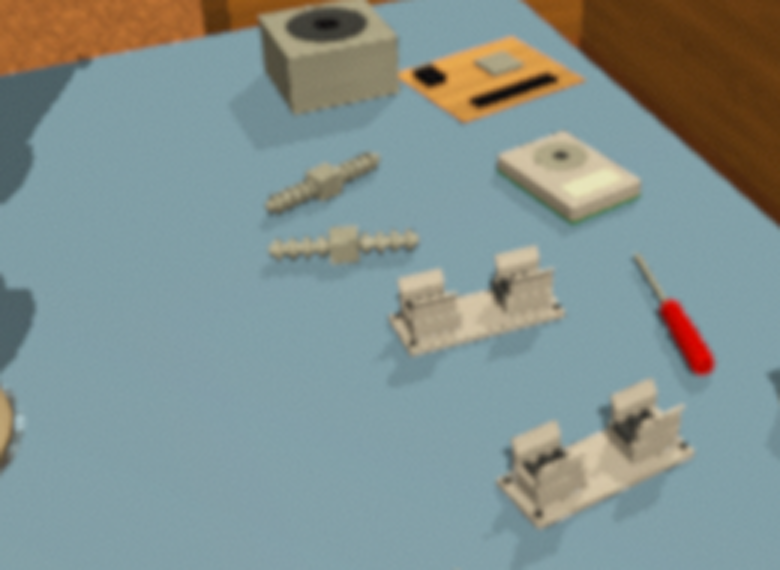

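The right screw, at top (231,228), shows 4 ridges a side, so it is the coarse one; the left at (190,216) is the fine one. The gauges are at (286,203), fine, and (364,206), coarse. Next I measure poses.

```bash
cat > h.py <<'E'
import numpy as np, cv2
from plant import bot
def K(c): return np.array([[c["fx"],0,c["cx"]],[0,c["fy"],c["cy"]],[0,0,1.]])
def und(c,uv):
    return cv2.undistortPoints(np.asarray(uv,float).reshape(-1,1,2),K(c),np.array(c["dist"])).reshape(-1,2)
def onplane(c,uv,z):
    n=und(c,uv); T=np.array(c["cam_to_world"]); d=np.c_[n,np.ones(len(n))]@T[:3,:3].T
    o=T[:3,3]; s=(z-o[2])/d[:,2]; return o+d*s[:,None]
def cloud(c,mask=None):
    r=c["range_z"]; m=(r>0) if mask is None else (mask&(r>0))
    v,u=np.nonzero(m); n=und(c,np.c_[u,v]); T=np.array(c["cam_to_world"])
    p=np.c_[n,np.ones(len(n))]*r[v,u][:,None]
    return p@T[:3,:3].T+T[:3,3]
def rect(p):
    (cx,cy),(w,h),a=cv2.minAreaRect(p[:,:2].astype(np.float32)); 
    if w<h: w,h=h,w; a+=90
    return round(cx,1),round(cy,1),round(w),round(h),round((a+90)%180-90,1)
E
cat > m.py <<'E'
from h import *
for n in ("top","side"):
    c=bot.read_camera(n)
    P=cloud(c)
    t=P[(abs(P[:,2])<8)&(P[:,0]>300)&(P[:,0]<600)]; print(n,"table z",np.median(t[:,2]))
    for t in ["screw_coarse","screw_fine","gauge_coarse","gauge_fine"]:
        xy=onplane(c,[bot.landmark_of(n,t)[0]["xy"]],15 if t[0]=='s' else 0)[0].round(1)
        m=bot.trace(n,t)[0]["mask"]; v,u=np.nonzero(m)
        q=onplane(c,np.c_[u,v],15 if t[0]=='s' else 30)
        k=cloud(c,cv2.dilate(m.astype(np.uint8),np.ones((5,5)))>0)
        k=k[k[:,2]>(6 if t[0]=='s' else 20)]
        w,V=np.linalg.eigh(np.cov(q[:,:2].T)); a=np.degrees(np.arctan2(V[1,1],V[0,1]))
        print(t,"lm",xy,"maskrect",rect(q),"pca",q.mean(0)[:2].round(1),round((a+90)%180-90,1),"cloud",len(k),rect(k) if len(k)>5 else None,k[:,2].max().round(1) if len(k) else 0)
E
python3 m.py
```

```text
top table z 0.4225793378208209
screw_coarse lm [486. 126.  15.] maskrect (485.0, 124.1, 161, 37, -14.4) pca [486.7 122.9] -16.5 cloud 347 (483.3, 128.4, 162, 41, -12.0) 35.0
screw_fine lm [501.3 268.5  15. ] maskrect (504.9, 262.2, 160, 31, 23.6) pca [504.2 261.3] 19.8 cloud 362 (503.0, 263.3, 163, 38, 21.6) 35.5
gauge_coarse lm [ 575.1 -294.2    0. ] maskrect (574.3, -288.3, 167, 71, 9.3) pca [ 571.9 -286.1] 9.0 cloud 501 (578.8, -291.2, 153, 49, 8.1) 63.0
gauge_fine lm [562.5 -31.7   0. ] maskrect (564.6, -40.2, 166, 66, -1.6) pca [559.9 -39.8] -2.9 cloud 441 (569.9, -41.5, 152, 48, -1.3) 64.6
side table z 0.9369214613152508
screw_coarse lm [472.2 111.7  15. ] maskrect (482.9, 125.4, 148, 59, -24.6) pca [489.2 122.7] -17.1 cloud 311 (480.9, 123.1, 159, 38, -13.0) 35.9
screw_fine lm [506.1 270.4  15. ] maskrect (504.1, 263.6, 167, 58, 28.4) pca [501.8 261.8] 21.4 cloud 284 (500.4, 270.9, 167, 64, 12.9) 36.0
gauge_coarse lm [ 574.8 -281.1    0. ] maskrect (571.7, -296.3, 191, 107, 8.6) pca [ 564.7 -306.8] 15.1 cloud 810 (576.1, -292.4, 157, 52, 9.0) 60.4Traceback (most recent call last):
  File "m.py", line 8, in <module>
    m=bot.trace(n,t)[0]["mask"]; v,u=np.nonzero(m)
      ~~~~~~~~~~~~~~^^^
IndexError: list index out of range
```

```bash
cat > g.py <<'E'
from h import *
from scipy.optimize import minimize
cams={n:bot.read_camera(n) for n in("top","side")}
cl={n:cloud(c) for n,c in cams.items()}
np.savez("cl.npz",**cl)
for n in cl:
  P=cl[n]; T=P[(abs(P[:,2])<6)&(P[:,0]>300)&(P[:,0]<650)]; A=np.c_[T[:,:2],np.ones(len(T))]
  k=np.linalg.lstsq(A,T[:,2],rcond=None)[0]; print(n,"table fit",k,"std",np.std(T[:,2]-A@k))
for nm,g,a in(("coarse",(575,-291),8.5),("fine",(566,-41),-1.5)):
  for n in cl:
    P=cl[n]; r=np.radians(a); d=P[:,:2]-g; x=d@[np.cos(r),np.sin(r)]; y=d@[-np.sin(r),np.cos(r)]
    s=(abs(x)<95)&(abs(y)<48); z=P[s,2]; x=x[s];y=y[s]
    print(nm,n)
    # grid map median height 
    for xx in range(-90,91,10):
        print(f"{xx:4d}"," ".join(f"{np.median(z[(abs(x-xx)<5)&(abs(y-yy)<2.5)]):4.0f}" if ((abs(x-xx)<5)&(abs(y-yy)<2.5)).any() else "   ." for yy in range(-45,46,5)))
E
python3 g.py
python3 - <<'E'
import cv2
a=cv2.imread("pics/top0.png");b=cv2.imread("pics/side0.png")
import numpy as np
f=lambda i,x,y:cv2.resize(i[y-35:y+35,x-40:x+40],(400,300)if 0 else (400,350),interpolation=cv2.INTER_NEAREST)
o=np.vstack([np.hstack([f(a,286,203),f(a,364,206)]),np.hstack([f(b,250,220),f(b,288,272)])])
cv2.imwrite("pics/gz.png",cv2.resize(o,(685,600)))
E
```

```text
top table fit [ 8.43546747e-05 -3.11293528e-04  3.44898729e-01] std 2.2423854041844358
side table fit [-1.60036423e-03  9.96191730e-05  1.61722891e+00] std 1.8120736715067896
coarse top
 -90    1    1    2    0    2   -1    1    1    3    1    3    3    0    2   -2   -0    2    1    2
 -80    1   -0    3    2    9    7    5    6    4    9    5    8    6   11    9    1    0    2   -0
 -70    1    0    1    7   34   50   38   26   30   32   29   24   43   16    9    9    1    1   -0
 -60   -0    .    .    .   58   53   37   34   33   34   34   33   50   25    9    8   -0    0   -1
 -50    0    .    .    .   57   55   40   35   34   36   34   37   52   28    9    8   -0    2    0
 -40    2    .    .    .   57   53   36   31   32   33   32   30   50   21    8    7    1   -1    3
 -30    2    .    .    .    .   56   43   33   30   35   35   36   49   25   12    8   -0    1    2
 -20    2    2    7    9   10   17   10   10   11    8    8   11    7    8    9    9   -1   -0    3
 -10   -1    2    0    9   10    8    7    9    6    8    8    9   11   10    8    4   -2    1    2
   0   -1    0
[... 6016 characters left out ...]

  30   -0    0    5    8   14   23   21   30   29   10   30   11   43   37   10    .    6    3    0
  40    2   -0    4    5   34   30   11   30   35   34    .   41   42   53    .    .    .    .    .
  50   -0    1    6    9   34   27   32    .    .    .    .   41   43   52   56    .    .    .    .
  60    1    0    4    7   36   24   29    .    .    .    .   39   47   55   55    .    .    .    .
  70    2    2    1    7   31   28   35    .    .    .    .   41   48   52   56    .    .    .    .
  80   -1    0    7    8   13   29   11    .    .    .    .    .   40   56    .    .    .    .    .
  90    1    1    1   -1   -2    4    3    4   -1    2    .   -1    .    .    .    .    .    .    .
```

View pics/gz.png

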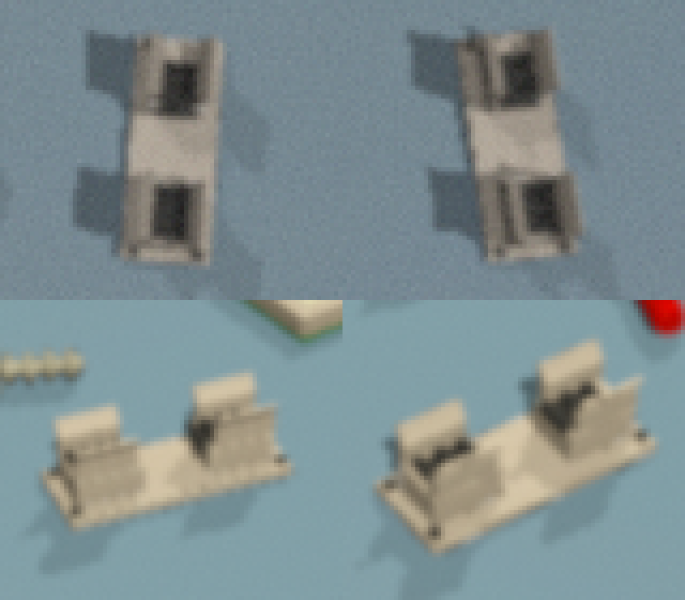

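```bash
cat > sil.py <<'E'
from h import *
from scipy.optimize import minimize
S=6
def boxpts(x0,x1,y0,y1,z0,z1): return np.array([[x,y,z] for x in(x0,x1) for y in(y0,y1) for z in(z0,z1)],float)
def proj(c,P):
    T=np.array(c["cam_to_world"]); Ri=T[:3,:3].T; t=-Ri@T[:3,3]
    return cv2.projectPoints(P,cv2.Rodrigues(Ri)[0],t,K(c),np.array(c["dist"]))[0].reshape(-1,2)
def sil(c,p,roi):
    x,y,a,w=p; x0,y0,x1,y1=roi; im=np.zeros(((y1-y0)*S,(x1-x0)*S),np.uint8)
    R=np.array([[np.cos(a),-np.sin(a),0],[np.sin(a),np.cos(a),0],[0,0,1]])
    B=[boxpts(-85,85,-33,33,0,8)]
    for s in(-1,1):
        xs=sorted((s*26,s*76))
        B.append(boxpts(*xs,-w,w,8,30))
        for q in(-1,1):
            ys=sorted((q*14,q*w)); B.append(boxpts(*xs,*ys,30,46))
            ys=sorted((q*(w-3),q*w)); B.append(boxpts(*xs,*ys,46,57))
    for b in B:
        uv=proj(c,b@R.T+[x,y,0]); uv=((uv-[x0,y0]+.5)*S-.5)
        cv2.fillConvexPoly(im,cv2.convexHull(np.round(uv*16).astype(np.int32)),255,shift=4)
    return cv2.resize(im,(x1-x0,y1-y0),interpolation=cv2.INTER_AREA).astype(float)/255
cams={n:bot.read_camera(n) for n in("top","side")}
g0={"coarse":(576,-291,.148,25),"fine":(568,-41,-.025,25)}
for nm,p0 in g0.items():
    D=[]
    for n,c in cams.items():
        uv=proj(c,np.array([[p0[0]+s*85,p0[1]+q*33,z] for s in(-1,1) for q in(-1,1) for z in(0,57)],float))
        x0,y0=np.floor(uv.min(0)-5).astype(int); x1,y1=np.ceil(uv.max(0)+6).astype(int)
        im=c["image"][y0:y1,x0:x1].astype(float)
        v=(im[...,2]-im[...,0])/(im.sum(2)/3+5)     # hue-like
        lo=np.percentile(v,15); hi=np.percentile(v,92)
        t=np.clip((v-lo)/(hi-lo),0,1)
        t=np.maximum(t, (im.max(2)<55)*0.9)
        t=cv2.morphologyEx((t).astype(np.float32),cv2.MORPH_CLOSE,np.ones((3,3)))
        cv2.imwrite(f"pics/s_{nm}_{n}.png",cv2.resize((t*255).astype(np.uint8),None,fx=5,fy=5,interpolation=0))
        D.append((n,c,(x0,y0,x1,y1),t))
    def cost(p,which): return sum(np.mean(np.clip(abs(sil(c,p,r)-t),0,1)) for n,c,r,t in D if n in which)
    for which in (("top",),("side",),("top","side")):
        s=np.array([p0]*5,float)
        for i,d in enumerate((4,4,.06,4)): s[i+1,i]+=d
        s[0]-= [2,2,.03,1]
        r=minimize(cost,p0,args=(which,),method="Nelder-Mead",options=dict(initial_simplex=s,xatol=.05,fatol=1e-6,maxiter=300))
        print(nm,which,r.x.round(3),round(r.fun,4))
    p=r.x
    # dark comb in top: project dark pixels onto z=33
    c=cams["top"]; x0,y0,x1,y1=D[0][2]; im=c["image"].astype(float).sum(2)/3
    v,u=np.mgrid[y0:y1,x0:x1]; q=onplane(c,np.c_[u.ravel(),v.ravel()],34)[:,:2]-p[:2]
    lx=q@[np.cos(p[2]),np.sin(p[2])]; ly=q@[-np.sin(p[2]),np.cos(p[2])]; I=im[y0:y1,x0:x1].ravel()
    prof=[(xx,round(np.mean(I[(abs(lx-xx)<2)&(abs(ly)<7)]))) for xx in range(-84,88,3) if ((abs(lx-xx)<2)&(abs(ly)<7)).any()]
    print(prof)
E
python3 sil.py
```

```text
coarse ('top',) [ 5.78195e+02 -2.92339e+02  1.57000e-01  2.30360e+01] 0.0593
coarse ('side',) [ 5.77629e+02 -2.91459e+02  1.46000e-01  2.14760e+01] 0.0491
coarse ('top', 'side') [ 5.77929e+02 -2.92071e+02  1.52000e-01  2.29970e+01] 0.1097
[(-84, 147), (-81, 148), (-78, 134), (-75, 124), (-72, 116), (-69, 96), (-66, 64), (-63, 52), (-60, 48), (-57, 49), (-54, 54), (-51, 55), (-48, 53), (-45, 50), (-42, 43), (-39, 47), (-36, 61), (-33, 86), (-30, 112), (-27, 129), (-24, 140), (-21, 153), (-18, 161), (-15, 162), (-12, 159), (-9, 159), (-6, 156), (-3, 150), (0, 148), (3, 150), (6, 148), (9, 150), (12, 148), (15, 148), (18, 145), (21, 124), (24, 94), (27, 68), (30, 57), (33, 53), (36, 51), (39, 47), (42, 48), (45, 57), (48, 57), (51, 48), (54, 52), (57, 49), (60, 60), (63, 79), (66, 99), (69, 122), (72, 133), (75, 138), (78, 139), (81, 133), (84, 129), (87, 133)]
fine ('top',) [ 5.70574e+02 -4.15650e+01 -2.10000e-02  2.65200e+01] 0.0594
fine ('side',) [ 5.68906e+02 -4.10750e+01 -2.20000e-02  2.14770e+01] 0.0644
fine ('top', 'side') [ 5.70292e+02 -4.15920e+01 -2.00000e-02  2.32840e+01] 0.1248
[(-84, 146), (-81, 136), (-78, 120), (-75, 103), (-72, 88), (-69, 65), (-66, 54), (-63, 50), (-60, 50), (-57, 52), (-54, 49), (-51, 49), (-48, 49), (-45, 53), (-42, 46), (-39, 44), (-36, 52), (-33, 82), (-30, 118), (-27, 133), (-24, 151), (-21, 162), (-18, 166), (-15, 166), (-12, 165), (-9, 165), (-6, 164), (-3, 160), (0, 156), (3, 154), (6, 153), (9, 148), (12, 150), (15, 140), (18, 103), (21, 74), (24, 59), (27, 54), (30, 51), (33, 50), (36, 51), (39, 46), (42, 40), (45, 45), (48, 50), (51, 46), (54, 42), (57, 62), (60, 95), (63, 118), (66, 132), (69, 142), (72, 141), (75, 143), (78, 143), (81, 140), (84, 133), (87, 134)]
```

```bash
cat > sils.py <<'E'
import sys
from h import *
from scipy.optimize import minimize
S=6
from math import pi
def proj(c,P):
    T=np.array(c["cam_to_world"]); Ri=T[:3,:3].T; t=-Ri@T[:3,3]
    return cv2.projectPoints(P,cv2.Rodrigues(Ri)[0],t,K(c),np.array(c["dist"]))[0].reshape(-1,2)
def cyl(x0,x1,r): return np.array([[x,r*np.cos(a),r*np.sin(a)] for x in(x0,x1) for a in np.arange(0,2*pi,pi/8)])
def parts(kind):
    B=[cyl(-82,82,6),np.array([[x,y,z] for x in(-16,16) for y in(-15,15) for z in(-15,15)],float)]
    for m in ((24,40,56,72) if kind=="coarse" else (22,34,46,58,70)):
        h=3.5 if kind=="coarse" else 2.5
        B+= [cyl(s*m-h,s*m+h,12) for s in(-1,1)]
    return B
def sil(c,p,roi,kind,z):
    x,y,a=p; x0,y0,x1,y1=roi; im=np.zeros(((y1-y0)*S,(x1-x0)*S),np.uint8)
    R=np.array([[np.cos(a),-np.sin(a),0],[np.sin(a),np.cos(a),0],[0,0,1]])
    for b in parts(kind):
        uv=proj(c,b@R.T+[x,y,z]); uv=((uv-[x0,y0]+.5)*S-.5)
        cv2.fillConvexPoly(im,cv2.convexHull(np.round(uv*16).astype(np.int32)),255,shift=4)
    return cv2.resize(im,(x1-x0,y1-y0),interpolation=cv2.INTER_AREA).astype(float)/255
def fit(cams,p0,kind,z=15,dump=True):
    D=[]
    for n,c in cams.items():
        uv=proj(c,np.array([[p0[0]+s*80*np.cos(p0[2]),p0[1]+s*80*np.sin(p0[2]),z] for s in(-1,1)],float))
        x0,y0=np.floor(uv.min(0)-8).astype(int); x1,y1=np.ceil(uv.max(0)+9).astype(int)
        im=c["image"][y0:y1,x0:x1].astype(float)
        v=(im[...,2]-im[...,0])/(im.sum(2)/3+5)
        lo=np.median(v); hi=np.percentile(v,97)
        t=np.clip((v-lo)/(hi-lo),0,1); D.append((n,c,(x0,y0,x1,y1),t))
    def cost(p,which): return sum(np.mean(abs(sil(c,p,r,kind,z)-t)**2) for n,c,r,t in D if n in which)
    for which in (("top",),("side",),("top","side")):
        s=np.array([p0]*4,float); s[0]-=[2,2,.05]
        for i,d in enumerate((5,5,.1)): s[i+1,i]+=d
        r=minimize(cost,p0,args=(which,),method="Nelder-Mead",options=dict(initial_simplex=s,xatol=.05,fatol=1e-6,maxiter=300))
        print(kind,which,r.x.round(3),round(r.fun,4))
if __name__=="__main__":
    cams={n:bot.read_camera(n) for n in("top","side")}
    for k in("coarse","fine"):
        fit(cams,(485,125,-.23),k); fit(cams,(503,264,.37),k)
E
python3 sils.py; python3 -c "
from plant import bot
from scipy.spatial.transform import Rotation as R
s=bot.read_state();print(s['time_s'],R.from_quat(s['eef_rot']).as_matrix().round(3))"
```

```text
coarse ('top',) [ 4.83249e+02  1.24742e+02 -2.92000e-01] 0.0062
coarse ('side',) [ 4.81380e+02  1.25517e+02 -2.94000e-01] 0.0251
coarse ('top', 'side') [ 4.82570e+02  1.24974e+02 -2.89000e-01] 0.033
coarse ('top',) [5.04280e+02 2.61485e+02 3.42000e-01] 0.0145
coarse ('side',) [5.03177e+02 2.61818e+02 3.50000e-01] 0.0172
coarse ('top', 'side') [5.04233e+02 2.61535e+02 3.41000e-01] 0.0324
fine ('top',) [ 4.83397e+02  1.24740e+02 -2.89000e-01] 0.013
fine ('side',) [ 4.82135e+02  1.24778e+02 -2.83000e-01] 0.032
fine ('top', 'side') [ 4.82288e+02  1.24962e+02 -2.92000e-01] 0.0455
fine ('top',) [5.04599e+02 2.61586e+02 3.43000e-01] 0.0076
fine ('side',) [5.03058e+02 2.61866e+02 3.52000e-01] 0.0163
fine ('top', 'side') [5.04020e+02 2.61482e+02 3.44000e-01] 0.0246
2.5 [[-0.925  0.381  0.   ]
 [ 0.381  0.925  0.   ]
 [-0.     0.    -1.   ]]
```

```bash
python3 -m creep '{"offset":[[23.5,-30,-11],[23.5,-30,-11],[23.5,-30,-11],[23.5,-30,-11],[23.5,-30,-11],[23.5,-30,-11],[23.5,-30,-11],[23.5,-30,-11],[23.5,-30,-11],[23.5,-30,-11],[23.5,-30,-11],[24,-30.5,-11]],"roll":[0.0085,0.0085,0.0085,0.0085,0.0085,0.0085,0.0085,0.0085,0.0085,0.0085,0.0085,0.0085]}' 0.65 60; python3 -m creep '{"offset":[[0,0,0],[0,0,0]],"roll":[0,0]}'
```

```text
time_s: 3.5
tcp_pos: [483.4, 123.2, 121.1]
eef_rot: [0.144, 0.99, 0.0, 0.0]
force: [-0.6, 0.2, 0.6]
finger_gap: 0.649
time_s: 3.67
tcp_pos: [482.8, 123.4, 120.4]
eef_rot: [0.146, 0.989, -0.0, -0.001]
force: [-0.3, 0.3, -0.1]
finger_gap: 0.652
```

```bash
python3 -m creep '{"offset":[[0,1,-20],[0,0,-20],[0,0,-20],[0,0,-16],[0,0,-10],[0,0,-5],[0,0,-2],[0,0,0]],"roll":[0,0,0,0,0,0,0,0]}'
```

```text
time_s: 4.33
tcp_pos: [482.7, 126.4, 28.8]
eef_rot: [0.144, 0.99, 0.0, 0.0]
force: [0.0, 0.1, 0.3]
finger_gap: 0.647
```

```bash
python3 -m creep '{"offset":[[0,0,-2],[0,0,0],[0,0,0],[0,0,0],[0,0,0],[0,0,0],[0,0,0],[0,0,0]],"roll":[0,0,0,0,0,0,0,0]}' 0 60; python3 -m creep '{"offset":[[0,0,5],[0,0,10],[0,0,20],[0,0,20],[0,0,20],[0,0,20]],"roll":[0,0,0,0,0,0]}'
```

```text
time_s: 5.0
tcp_pos: [483.1, 125.8, 27.3]
eef_rot: [0.144, 0.99, 0.0, 0.001]
force: [-1.8, -1.6, 5.4]
finger_gap: 0.342
time_s: 5.5
tcp_pos: [481.9, 126.0, 122.2]
eef_rot: [0.144, 0.99, 0.0, -0.001]
force: [0.2, 0.8, -5.0]
finger_gap: 0.344
```

```bash
python3 -m creep '{"offset":[[7.7,-34.8,0],[7.7,-34.8,0],[7.7,-34.8,0],[7.7,-34.8,0],[7.7,-34.8,0],[7.7,-34.8,0],[7.7,-34.8,0],[7.7,-34.8,0],[7.7,-34.8,0],[7.7,-34.8,0],[7.7,-34.8,0],[7.7,-34.8,0]],"roll":[0.037,0.037,0.037,0.037,0.037,0.037,0.037,0.037,0.037,0.037,0.037,0.037]}'; python3 -m creep '{"offset":[[0,0,0],[0,0,0]],"roll":[0,0]}'
cat > st.py <<'E'
from plant import bot
import numpy as np
from scipy.spatial.transform import Rotation as R
s=bot.read_state();m=R.from_quat(s['eef_rot']).as_matrix()
print(s['time_s'],s['tcp_pos'].round(2),s['force'].round(1),s['moment'].round(2),"jawyaw",np.arctan2(m[1,1],m[0,1]).round(4),"zaxis",m[:,2].round(3),s['joints'].round(2))
E
python3 st.py
```

```text
time_s: 6.5
tcp_pos: [574.6, -293.1, 121.0]
eef_rot: [-0.078, 0.997, 0.001, -0.001]
force: [0.4, -0.1, -4.8]
finger_gap: 0.339
time_s: 6.67
tcp_pos: [574.2, -293.1, 120.2]
eef_rot: [-0.076, 0.997, 0.001, -0.001]
force: [0.8, 0.1, -4.6]
finger_gap: 0.335
6.6667 [ 574.16 -293.12  120.21] [ 0.8  0.1 -4.6] [ 0.   -0.01  0.02] jawyaw 1.7232 zaxis [-0.002  0.002 -1.   ] [-0.53  0.46  1.18  0.    1.5  -2.25]
```

```bash
python3 - <<'E'
from h import *
ims=[]
c=bot.read_camera("top"); a=c["image"][150:250,310:420]
d=bot.read_camera("side"); b=d["image"][190:310,200:360]
cv2.imwrite("pics/a1.png",np.hstack([cv2.resize(a,(400,364)),cv2.resize(b,(400,300))[:364] if 0 else cv2.copyMakeBorder(cv2.resize(b,(400,300)),0,64,0,0,0)]))
E
python3 st.py
```

```text
6.7667 [ 574.55 -290.9   120.82] [ 0.6  1.2 -5.3] [-0.02 -0.03 -0.03] jawyaw 1.726 zaxis [-0.001  0.001 -1.   ] [-0.53  0.46  1.19  0.    1.5  -2.25]
```

View pics/a1.png

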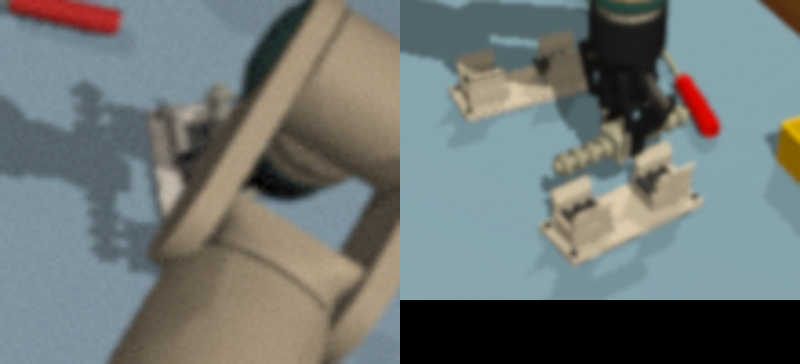

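```bash
python3 -m creep '{"offset":[[2.1,-0.6,-15],[0,0,-15],[0,0,-10],[0,0,-5],[0,0,-5],[0,0,-4],[0,0,0]],"roll":[0,0,0,0,0,0,0]}'; python3 st.py;  python3 -m creep '{"offset":[[0,0,-3],[0,0,-2],[0,0,0]],"roll":[0,0,0]}'; python3 st.py
```

```text
time_s: 7.35
tcp_pos: [576.8, -292.0, 66.7]
eef_rot: [-0.078, 0.997, 0.0, -0.0]
force: [0.1, 0.1, -5.0]
finger_gap: 0.337
7.35 [ 576.83 -291.97   66.67] [ 0.1  0.1 -5. ] [ 0.04 -0.01  0.  ] jawyaw 1.7262 zaxis [-0.001  0.    -1.   ] [-0.53  0.52  1.22  0.    1.4  -2.25]
time_s: 7.6
tcp_pos: [576.9, -292.3, 62.2]
eef_rot: [-0.077, 0.997, 0.0, -0.0]
force: [-0.3, 0.3, -5.3]
finger_gap: 0.338
7.6 [ 576.92 -292.27   62.2 ] [-0.3  0.3 -5.3] [-0.01  0.01 -0.02] jawyaw 1.7259 zaxis [-0.  0. -1.] [-0.53  0.52  1.23  0.    1.39 -2.25]
```

```bash
for i in 1 2 3; do :; done; python3 -m creep '{"offset":[[0,0,-2],[0,0,-1],[0,0,0]],"roll":[0,0,0]}'; python3 -m creep '{"offset":[[0,0,-1],[0,0,0]],"roll":[0,0]}';python3 -m creep '{"offset":[[0,0,-1],[0,0,0]],"roll":[0,0]}'
```

```text
time_s: 7.85
tcp_pos: [577.1, -292.3, 59.4]
eef_rot: [-0.077, 0.997, -0.0, 0.0]
force: [0.3, 0.7, -4.8]
finger_gap: 0.339
time_s: 8.02
tcp_pos: [577.2, -292.4, 59.2]
eef_rot: [-0.078, 0.997, -0.0, 0.0]
force: [-2.5, 0.8, 0.1]
finger_gap: 0.339
time_s: 8.18
tcp_pos: [577.2, -292.4, 59.1]
eef_rot: [-0.078, 0.997, -0.0, 0.0]
force: [-4.7, 2.6, 6.6]
finger_gap: 0.339
```

```bash
python3 -m creep '{"offset":[[-0.5,-0.1,0],[-0.5,-0.1,0]],"roll":[0,0]}';python3 -m creep '{"offset":[[-0.5,-0.05,0],[-0.5,-0.05,0]],"roll":[0,0]}';python3 -m creep '{"offset":[[-0.5,-0.1,0],[-0.5,-0.1,0]],"roll":[0,0]}'
```

```text
time_s: 8.35
tcp_pos: [577.0, -292.4, 59.1]
eef_rot: [-0.078, 0.997, -0.0, 0.002]
force: [1.7, 3.5, 4.1]
finger_gap: 0.339
time_s: 8.52
tcp_pos: [576.7, -292.5, 59.0]
eef_rot: [-0.078, 0.997, -0.001, 0.002]
force: [5.4, 2.8, 3.6]
finger_gap: 0.335
time_s: 8.68
tcp_pos: [574.2, -292.7, 56.9]
eef_rot: [-0.078, 0.997, -0.0, 0.0]
force: [5.2, 1.5, -1.9]
finger_gap: 0.34
```

```bash
python3 -m creep '{"offset":[[0,0,-1],[0,0,-1],[0,0,0]],"roll":[0,0,0]}';python3 -m creep '{"offset":[[0,0,-1],[0,0,0]],"roll":[0,0]}';python3 -m creep '{"offset":[[0,0,-1],[0,0,0]],"roll":[0,0]}'
```

```text
time_s: 8.93
tcp_pos: [574.2, -292.7, 54.8]
eef_rot: [-0.078, 0.997, 0.0, 0.0]
force: [5.4, -0.5, -3.1]
finger_gap: 0.337
time_s: 9.1
tcp_pos: [574.2, -292.8, 54.4]
eef_rot: [-0.078, 0.997, -0.0, 0.0]
force: [5.5, 0.7, -1.8]
finger_gap: 0.336
time_s: 9.27
tcp_pos: [574.2, -292.8, 54.3]
eef_rot: [-0.078, 0.997, -0.0, 0.0]
force: [1.2, 3.1, 4.5]
finger_gap: 0.344
```

```bash
python3 -m creep '{"offset":[[0,0,0.5],[0,0,0],[0,0,0],[0,0,0],[0,0,0]],"roll":[0,0,0,0,0]}' 0.65; python3 -m creep '{"offset":[[0,0,5],[0,0,15],[0,0,25],[0,0,30],[0,0,30]],"roll":[0,0,0,0,0]}'
```

```text
time_s: 9.68
tcp_pos: [573.7, -292.9, 53.5]
eef_rot: [-0.077, 0.997, 0.0, -0.0]
force: [0.7, -1.0, 0.5]
finger_gap: 0.645
time_s: 10.1
tcp_pos: [573.5, -292.6, 159.8]
eef_rot: [-0.077, 0.997, 0.0, -0.001]
force: [-0.2, -0.7, 0.8]
finger_gap: 0.647
```

```bash
python3 -m creep '{"offset":[[-4.7,37,-2.5],[-4.7,37,-2.5],[-4.7,37,-2.5],[-4.7,37,-2.5],[-4.7,37,-2.5],[-4.7,37,-2.5],[-4.7,37,-2.5],[-4.7,37,-2.5],[-4.7,37,-2.5],[-4.7,37,-2.5],[-4.7,37,-2.5],[-4.7,37,-2.5]],"roll":[0.0158,0.0158,0.0158,0.0158,0.0158,0.0158,0.0158,0.0158,0.0158,0.0158,0.0158,0.0158]}'; python3 -m creep '{"offset":[[-4.5,36.7,-3],[-4.5,36.7,-3],[-4.6,36.8,-3],[0,0,0]],"roll":[0,0,0,0]}'
python3 - <<'E'
from h import *
c=bot.read_camera("top"); d=bot.read_camera("side")
np.savez("f1.npz",top=c["image"],side=d["image"])
a=c["image"][170:240,330:400]; b=d["image"][235:305,245:335]
cv2.imwrite("pics/a2.png",np.hstack([cv2.resize(a,(350,350)),cv2.resize(b,(450,350))]))
for n,c in (("top",c),("side",d)):
    for t in ["screw_coarse","gauge_coarse_seat"]:
        print(n,t,[(r["conf"],np.round(r["xy"],1),onplane(c,[r["xy"]],42)[0].round(1)) for r in bot.landmark_of(n,t)][:2])
    P=cloud(c); r=.152; q=P[:,:2]-[577.9,-292.05]; x=q@[np.cos(r),np.sin(r)]; y=q@[-np.sin(r),np.cos(r)]
    for nm,lo,hi in (("hub",-18,10),("L",-68,-28),("R",28,68)):
        s=(x>lo)&(x<hi)&(abs(y)<(9 if nm=="hub" else 3)); print(nm,np.percentile(P[s,2],[25,50,75,90]).round(1))
E
python3 st.py
```

```text
time_s: 11.1
tcp_pos: [517.1, 153.0, 129.4]
eef_rot: [-0.172, 0.985, 0.0, 0.0]
force: [0.7, -0.3, 0.3]
finger_gap: 0.653
time_s: 11.43
tcp_pos: [502.2, 266.8, 119.6]
eef_rot: [-0.174, 0.985, 0.001, -0.0]
force: [-0.6, 0.3, 0.2]
finger_gap: 0.653
top screw_coarse [(0.7, array([365.1, 206.8]), array([ 563.9, -285.9,   42. ]))]
top gauge_coarse_seat [(0.77, array([365.9, 199.8]), array([ 586.2, -288.4,   42. ]))]
hub [56.  57.4 58.6 60.1]
L [49.2 51.1 53.9 55.7]
R [47.8 50.2 53.6 55.4]
side screw_coarse [(0.62, array([285.2, 266.9]), array([ 564.2, -296. ,   42. ]))]
side gauge_coarse_seat [(0.73, array([285.6, 267.5]), array([ 564.1, -298.5,   42. ]))]
hub [ 9.5 55.7 57.5 58.7]
L [47.5 51.4 53.5 55.4]
R [48.4 52.2 54.7 55.5]
11.7333 [504.43 260.27 120.15] [0.6 0.1 0.1] [-0.03  0.03 -0.03] jawyaw 1.9139 zaxis [ 0. -0. -1.] [ 0.41  0.25  1.45 -0.    1.44 -1.5 ]
```

View pics/a2.png

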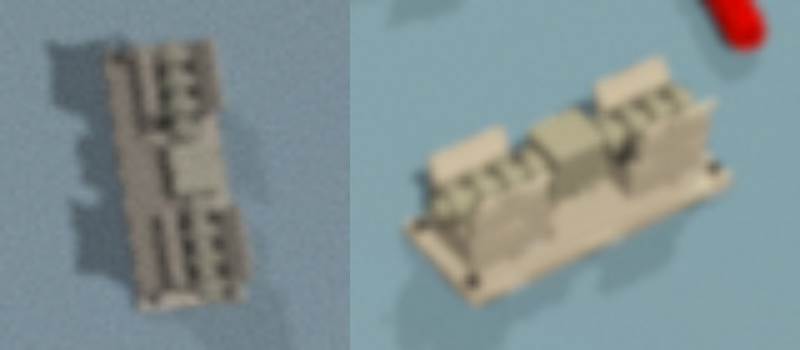

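```bash
python3 -m creep '{"offset":[[0,0,-20],[0,0,-20],[0,0,-20],[0,0,-15],[0,0,-10],[0,0,-5],[0,0,-3],[0,0,0]],"roll":[0,0,0,0,0,0,0,0]}';python3 -m creep '{"offset":[[0,0,0],[0,0,0],[0,0,0],[0,0,0],[0,0,0],[0,0,0],[0,0,0]],"roll":[0,0,0,0,0,0,0]}' 0 60; python3 -m creep '{"offset":[[0,0,5],[0,0,10],[0,0,20],[0,0,20],[0,0,20],[0,0,20]],"roll":[0,0,0,0,0,0]}'; python3 st.py
```

```text
time_s: 12.4
tcp_pos: [504.3, 261.2, 27.0]
eef_rot: [-0.171, 0.985, 0.0, 0.0]
force: [-0.7, -0.5, 0.8]
finger_gap: 0.65
time_s: 12.98
tcp_pos: [504.8, 261.7, 28.1]
eef_rot: [-0.172, 0.985, 0.0, 0.001]
force: [-0.4, -1.3, 6.0]
finger_gap: 0.339
time_s: 13.48
tcp_pos: [503.4, 261.4, 122.8]
eef_rot: [-0.172, 0.985, -0.0, -0.001]
force: [0.4, -0.4, -4.4]
finger_gap: 0.338
13.4833 [503.43 261.37 122.75] [ 0.4 -0.4 -4.4] [-0.02 -0.01  0.  ] jawyaw 1.9157 zaxis [-0.001 -0.    -1.   ] [ 0.41  0.25  1.45  0.    1.45 -1.5 ]
```

```bash
python3 -m creep '{"offset":[[6.2,-30.3,0],[6.2,-30.3,0],[6.2,-30.3,0],[6.2,-30.3,0],[6.2,-30.3,0],[6.2,-30.3,0],[6.2,-30.3,0],[6.2,-30.3,0],[6.2,-30.3,0],[6.2,-30.3,0],[0,0,0],[0,0,0]],"roll":[-0.0364,-0.0364,-0.0364,-0.0364,-0.0364,-0.0364,-0.0364,-0.0364,-0.0364,-0.0364,0,0]}'; python3 st.py
python3 - <<'E'
from h import *
d=bot.read_camera("side"); cv2.imwrite("pics/a3.png",cv2.resize(d["image"][120:250,170:330],(640,520)))
E
python3 st.py
```

```text
time_s: 14.48
tcp_pos: [565.7, -42.8, 121.7]
eef_rot: [0.011, 1.0, 0.0, -0.0]
force: [-0.3, 1.4, -3.5]
finger_gap: 0.341
14.4833 [565.71 -42.78 121.73] [-0.3  1.4 -3.5] [0.06 0.01 0.02] jawyaw 1.5491 zaxis [-0.001  0.001 -1.   ] [-0.14  0.25  1.45  0.    1.44 -1.69]
14.5333 [565.6  -41.59 121.65] [-0.4  0.  -3.2] [-0.02 -0.06  0.  ] jawyaw 1.551 zaxis [-0.001  0.001 -1.   ] [-0.14  0.25  1.45  0.    1.44 -1.69]
```

View pics/a3.png

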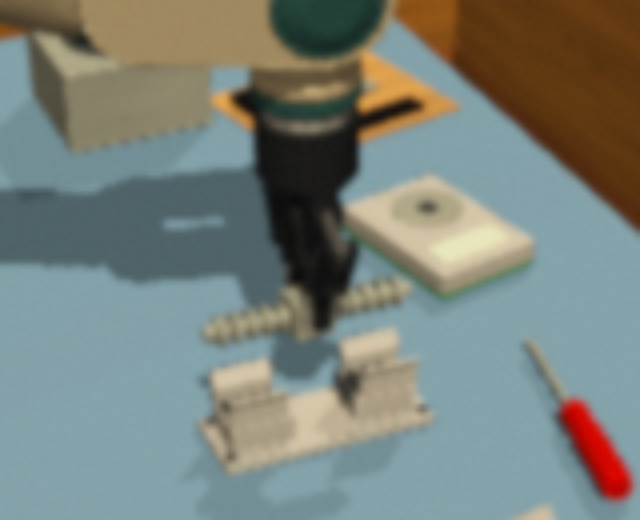

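```bash
python3 -m creep '{"offset":[[0,0,-15],[0,0,-15],[0,0,-10],[0,0,-5],[0,0,-5],[0,0,-4],[0,0,0]],"roll":[0,0,0,0,0,0,0]}'; python3 -m creep '{"offset":[[0,0,-3],[0,0,-2],[0,0,-1],[0,0,0]],"roll":[0,0,0,0]}'; python3 -m creep '{"offset":[[0,0,-1],[0,0,0]],"roll":[0,0]}'
```

```text
time_s: 15.12
tcp_pos: [565.8, -41.2, 67.4]
eef_rot: [0.009, 1.0, 0.0, -0.0]
force: [-0.9, -0.1, -3.9]
finger_gap: 0.338
time_s: 15.45
tcp_pos: [565.9, -41.6, 61.7]
eef_rot: [0.01, 1.0, 0.0, -0.0]
force: [-0.1, 0.6, -4.0]
finger_gap: 0.34
time_s: 15.62
tcp_pos: [566.0, -41.6, 60.8]
eef_rot: [0.01, 1.0, 0.0, 0.0]
force: [0.5, 0.3, -3.9]
finger_gap: 0.337
```

```bash
python3 -m creep '{"offset":[[0,0,-1],[0,0,0]],"roll":[0,0]}'; python3 -m creep '{"offset":[[0,0,-1],[0,0,0]],"roll":[0,0]}'; python3 -m creep '{"offset":[[0,0,-1],[0,0,0]],"roll":[0,0]}'
```

```text
time_s: 15.78
tcp_pos: [566.0, -41.6, 59.7]
eef_rot: [0.01, 1.0, 0.0, -0.0]
force: [-0.7, -0.1, -2.9]
finger_gap: 0.336
time_s: 15.95
tcp_pos: [565.9, -41.6, 58.7]
eef_rot: [0.01, 1.0, 0.0, -0.0]
force: [0.2, 1.2, -3.1]
finger_gap: 0.341
time_s: 16.12
tcp_pos: [565.9, -41.5, 57.6]
eef_rot: [0.01, 1.0, 0.0, -0.0]
force: [-0.7, 0.5, -3.2]
finger_gap: 0.337
```

```bash
python3 -m creep '{"offset":[[0,0,-1],[0,0,0]],"roll":[0,0]}'; python3 -m creep '{"offset":[[0,0,-1],[0,0,0]],"roll":[0,0]}'; python3 -m creep '{"offset":[[0,0,-1],[0,0,0]],"roll":[0,0]}'
```

```text
time_s: 16.28
tcp_pos: [565.9, -41.6, 56.6]
eef_rot: [0.01, 1.0, 0.0, -0.0]
force: [0.2, 0.1, -3.5]
finger_gap: 0.336
time_s: 16.45
tcp_pos: [565.9, -41.5, 55.6]
eef_rot: [0.01, 1.0, 0.0, -0.0]
force: [-0.1, 0.0, -2.6]
finger_gap: 0.336
time_s: 16.62
tcp_pos: [566.1, -41.6, 55.1]
eef_rot: [0.01, 1.0, 0.0, 0.0]
force: [-1.0, 0.1, -1.7]
finger_gap: 0.339
```

```bash
python3 -m creep '{"offset":[[0,0,-1],[0,0,0]],"roll":[0,0]}'; python3 -m creep '{"offset":[[0,0,-1],[0,0,0]],"roll":[0,0]}'
python3 - <<'E'
from h import *
for n in("top","side"):
    c=bot.read_camera(n)
    P=cloud(c); r=-.02; q=P[:,:2]-[570.3,-41.6]; x=q@[np.cos(r),np.sin(r)]; y=q@[-np.sin(r),np.cos(r)]
    for nm,lo,hi in (("L",-68,-28),("R",28,68)):
        s=(x>lo)&(x<hi)&(abs(y)<3)&(P[:,2]<80); print(n,nm,s.sum(),np.percentile(P[s,2],[25,50,75,90]).round(1))
E
```

```text
time_s: 16.78
tcp_pos: [566.1, -41.6, 55.1]
eef_rot: [0.01, 1.0, -0.0, 0.0]
force: [-5.7, 0.5, 7.0]
finger_gap: 0.341
time_s: 16.95
tcp_pos: [566.1, -41.6, 55.0]
eef_rot: [0.01, 1.0, -0.0, 0.0]
force: [-10.1, 1.8, 12.8]
finger_gap: 0.337
top L 15 [47.4 48.2 50.1 53.5]Traceback (most recent call last):
  File "<stdin>", line 6, in <module>
    return _quantile_unchecked(
        a, q, axis, out, overwrite_input, method, keepdims, weights)
    return _ureduce(a,
                    func=_quantile_ureduce_func,
    ...<5 lines>...
                    overwrite_input=overwrite_input,
                    method=method)
    r = func(a, **kwargs)
    result = _quantile(arr,
                       quantiles=q,
    ...<2 lines>...
                       out=out,
                       weights=wgt)
    slices_having_nans = np.isnan(arr[-1, ...])
                                  ~~~^^^^^^^^^
IndexError: index -1 is out of bounds for axis 0 with size 0
```

```bash
python3 -m creep '{"offset":[[0,0,1],[0,0,0.5],[0,0,0]],"roll":[0,0,0]}'; python3 -m creep '{"offset":[[-1,0,0],[-1,0,0],[0,0,0]],"roll":[0,0,0]}'; python3 -m creep '{"offset":[[-1,0,0],[0,0,0]],"roll":[0,0]}'
```

```text
time_s: 17.25
tcp_pos: [566.2, -41.6, 55.1]
eef_rot: [0.01, 1.0, 0.0, 0.0]
force: [-4.8, 0.5, 6.3]
finger_gap: 0.339
time_s: 17.5
tcp_pos: [565.0, -41.7, 55.1]
eef_rot: [0.01, 1.0, -0.0, 0.002]
force: [4.7, -0.2, 3.0]
finger_gap: 0.336
time_s: 17.67
tcp_pos: [564.2, -41.6, 55.1]
eef_rot: [0.01, 1.0, -0.0, 0.002]
force: [5.8, 0.5, 1.7]
finger_gap: 0.337
```

```bash
python3 -m creep '{"offset":[[-1,0,0],[0,0,0]],"roll":[0,0]}';  python3 -m creep '{"offset":[[-1,0,0],[0,0,0]],"roll":[0,0]}'
```

```text
time_s: 17.83
tcp_pos: [564.1, -41.7, 55.1]
eef_rot: [0.01, 1.0, -0.0, 0.003]
force: [14.0, 0.3, -2.4]
finger_gap: 0.34
time_s: 18.0
tcp_pos: [564.1, -41.7, 55.2]
eef_rot: [0.01, 1.0, -0.0, 0.005]
force: [19.9, 0.0, -6.4]
finger_gap: 0.342
```

The screw stops hard against the tooth flank after about 2 mm of play, so the teeth are engaged. I centre it in the play and release.

```bash
python3 -m creep '{"offset":[[2,0,0],[2,0,0],[0,0,0]],"roll":[0,0,0]}'; python3 -m creep '{"offset":[[0,0,0],[0,0,0],[0,0,0],[0,0,0],[0,0,0]],"roll":[0,0,0,0,0]}' 0.65; python3 -m creep '{"offset":[[0,0,5],[0,0,15],[0,0,25],[0,0,30],[0,0,30]],"roll":[0,0,0,0,0]}'; python3 -m creep '{"offset":[[-22,26,5],[-22,26,5],[-22,26,5],[-22,26,5],[-22,26,5],[-22,26,5],[-22,26,0],[-22,26,0],[0,0,0]],"roll":[0,0,0,0,0,0,0,0,0]}'
cat > chk.py <<'E'
from h import *
ims=[]
for n in("top","side"):
  c=bot.read_camera(n); cv2.imwrite(f"pics/end_{n}.png",c["image"])
  P=cloud(c)
  for k,(gx,gy,r,o) in {"coarse":(577.9,-292.05,.152,-3.5),"fine":(570.3,-41.6,-.02,-5.5)}.items():
    q=P[:,:2]-[gx,gy]; x=q@[np.cos(r),np.sin(r)]-o; y=q@[-np.sin(r),np.cos(r)]
    for nm,lo,hi in (("hub",-13,13),("L",-70,-28),("R",28,70)):
        s=(x>lo)&(x<hi)&(abs(y)<(9 if nm=="hub" else 3)); print(n,k,nm,s.sum(),np.percentile(P[s,2],[25,50,75,90]).round(1) if s.sum() else 0)
  b=c["image"]
  for (u,v) in ([(286,203),(364,206)] if n=="top" else [(250,220),(288,268)]):
    ims.append(cv2.resize(b[v-35:v+35,u-45:u+45],(385,300),interpolation=cv2.INTER_CUBIC))
cv2.imwrite("pics/endz.png",np.vstack([np.hstack(ims[:2]),np.hstack(ims[2:])]))
E
python3 chk.py; python3 st.py
```

```text
time_s: 18.25
tcp_pos: [564.4, -41.7, 55.1]
eef_rot: [0.01, 1.0, -0.0, -0.001]
force: [-5.4, -0.1, 11.6]
finger_gap: 0.339
time_s: 18.67
tcp_pos: [564.7, -41.6, 53.9]
eef_rot: [0.01, 1.0, 0.0, -0.0]
force: [-0.2, -0.0, 0.4]
finger_gap: 0.649
time_s: 19.08
tcp_pos: [564.5, -41.5, 160.4]
eef_rot: [0.01, 1.0, 0.0, -0.001]
force: [0.3, -0.0, 0.2]
finger_gap: 0.648
time_s: 19.83
tcp_pos: [386.2, 169.7, 190.0]
eef_rot: [0.007, 1.0, 0.001, -0.0]
force: [-0.8, -1.3, -0.1]
finger_gap: 0.648
top coarse hub 50 [56.5 57.4 59.5 61. ]
top coarse L 25 [49.4 51.1 52.9 55.5]
top coarse R 26 [46.9 48.3 52.1 55.3]
top fine hub 49 [56.3 57.7 59.1 60.2]
top fine L 23 [47.3 49.7 53.8 55.9]
top fine R 26 [47.5 50.7 52.4 54.8]
side coarse hub 76 [ 8.8 56.2 57.9 58.8]
side coarse L 27 [47.8 50.9 53.7 55.2]
side coarse R 28 [45.7 49.  53.7 55.2]
side fine hub 53 [ 9.4 55.4 58.9 59.9]
side fine L 16 [47.5 48.7 52.9 54.9]
side fine R 18 [46.6 49.2 52.2 54.7]
19.9333 [388.58 167.1  189.91] [ 0.9  1.1 -0.6] [0.   0.   0.04] jawyaw 1.5541 zaxis [ 0.001  0.    -1.   ] [ 0.32 -0.22  1.78 -0.    1.58 -1.24]
```

View pics/endz.png

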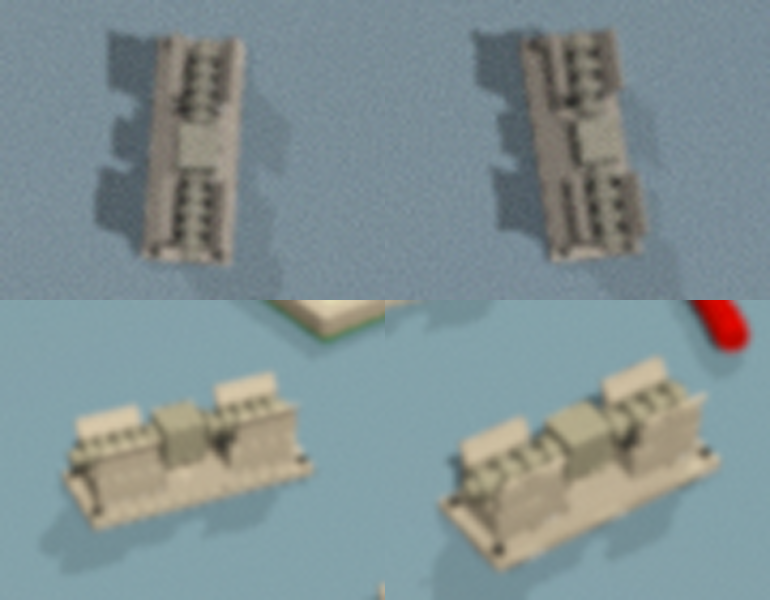

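View pics/end_top.png

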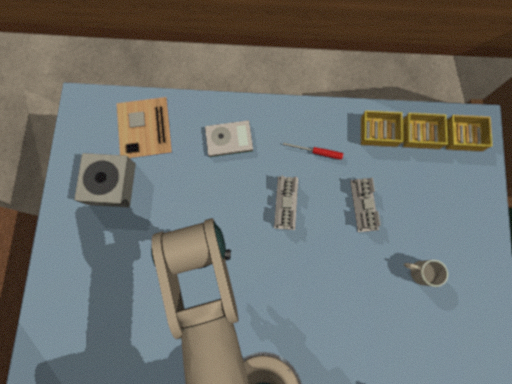

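Both hub tops read about 57.5 mm, which is fully seated (riding would read 62). Both screws are level in their troughs, and the bystanders look unmoved. Arm is clear and still, so I hand in.

```bash
python3 -m creep '{"offset":[[0,0,0],[0,0,0],[0,0,0]],"roll":[0,0,0]}'; python3 -c "
from plant import bot
print(bot.hand_in())"
```

```text
time_s: 20.18
tcp_pos: [389.5, 165.7, 189.3]
eef_rot: [0.01, 1.0, -0.0, -0.0]
force: [-0.0, -0.4, 0.1]
finger_gap: 0.65
the job is handed in; nothing more can be done
None
```

Both screws are seated in their matching gauges and released, and the job was handed in at about 20 s with the arm clear and touching nothing.

- **Coarse screw:** I laid it on the tooth tops of the coarse gauge, with the tool at 59.2 mm, and slid it along the trough. It dropped in about 3.5 mm off nominal and bottomed 4.9 mm lower.
- **Fine screw:** It went straight down between the teeth of the fine gauge about 5 mm off nominal, with no tooth-top contact on the way. I tested it by sliding: it had about 2 mm of play and then stopped hard against a tooth. I centred it before letting go.

**Last checks:** The depth images put both hub tops at about 57.5 mm (55.4–57.7 across the two cameras). Fully seated should be 57 mm and riding on the teeth 62 mm. Both ends of each screw read level. In the final top picture the hard drive, screwdriver, mug and power supply are where they started, judged by eye.

**Disagreement:** After the coarse screw was placed, the network's landmark for it was about 10 mm off along the trough from where the arm had put it. I relied on the force readings and depth images instead.

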